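# Hang the pigment pail on the spring scale

### The job

Weigh the small lidded pigment pail: pick it up by the wooden block above its wire bail, thread the bail over the hook of the spring scale and lower it very slowly, letting the sprung hook take the weight little by little. Let go only when the hook carries all of it, so that the hook hardly stirs, neither dropping nor springing back, never force the hook down to its bottom stop, and finish with the pail hanging upright, free and quite still. Leave the jar, the paint tube and the white tub where they are.

Things in the scene. Friction and masses are not known exactly. Their poses are not given: they have to be found in the camera images.
- pail: Bare-metal lidded pail, 78 mm across, 60 mm high to its flat lid, loose, upright, 0.3 to 0.8 kg (unknown contents). Origin: centre of its underside; z up. A stiff wire bail (6 mm wire, does not fold) stands in its y-z plane: legs at y = -36 and +36 mm, straight top bar along y. 55 mm are free between lid and bar. The centre of mass is on the axis, well below the bar.
- pail_bar (a point): Middle of the bail's top bar, on its centre line, 118 mm above the pail's underside; the bar is straight from y = -24 to +24 mm. Axes as the pail's.
- pail_grip (a point): Point in the wooden grip block that an 8 mm stem carries above the middle of the bar. Block: 24 x 24 mm (sides along the pail's x and y), 36 mm tall, 144 to 180 mm above the pail's underside. This point is at 168 mm, 50 mm above the bar: with the middle of the finger pads here, their tips clear the hook. Axes as the pail's.
- scale: Spring scale, fixed to the table: dark base plate 160 x 160 x 14 mm, column 26 x 30 mm centred 33 mm to +x of the origin, its cap's top 314 mm up, white graduated plate. Origin: centre of the base's underside; z up; its -x side faces the robot, turned up to 0.35 rad. The hook reaches out from the column along the scale's -x and slides straight up and down.
- hook_seat (a point): Where the bar's centre rests in the V of the 10 mm wire hook; moves with it; axes as the scale's. Hook up: 220 mm above the table, 140 mm to -x of the scale's origin. Hook tip: 20 mm to -x, top 15.7 mm above this point. Behind (from 20 mm to +x) the arm's top is 11.7 mm above it. Hook underside 16.3 mm below. The bar goes in over the tip and lies across the hook (along y).
- hook (a joint): How far the hook has dipped, m: 0 = up, unloaded; bottom stop at 0.085. Spring 110 N/m plus about 0.3 N preload, lightly damped: it bounces for a few seconds if let go out of balance. 0.3 to 0.8 kg make it dip some 24 to 69 mm.
- jar: Glass jar with black cap, 60 mm across, 85 mm high, bystander. Origin: centre of its underside.
- tube: White paint tube lying down, about 120 mm long (along its x) and 27 mm thick, bystander. Origin: under its middle.
- tub: White open plastic tub, 90 x 70 x 40 mm, bystander. Origin: centre of its underside.
There are look-alikes about, which are no part of the job. There is more than one size of the pail; the job needs the smallest.

How it is judged (in metres and radians):
On the way, in this order (a step that is already met when the one before it is completed fails the run):
1. the pail is lifted clear of the table (height (world z) of pail above 0.04 m), for 0.2 s.
2. its bar lies in the hook and the hook has begun to dip under it (distance between pail_bar and hook_seat below 0.014 m and value of joint hook above 0.012 m), for 0.2 s.
At the end, for the whole second after the job is handed in: The pail hangs from the hook alone: bar within 14 mm of the hook seat, hook dipped over 12 mm and loaded over 1.5 N by the pail, hook slower than 8 mm/s, pail slower than 30 mm/s, over 15 mm clear of the table, upright within 0.2 rad (all of step 2 and velocity of joint hook between -0.008 and 0.008 m/s and contact force between pail and scale above 1.5 N and angle between pail's own z axis and vertical below 0.2 rad and height (world z) of pail above 0.015 m and linear speed of pail below 0.03 m/s); the robot touches nothing.
It fails at once if the hook moves faster than 100 mm/s (velocity of joint hook above 0.1 m/s or velocity of joint hook below -0.1 m/s).
It fails at once if hook and pail drop or spring back faster than 50 mm/s once the fingers have let go of it (contact force between the fingers and pail below 0.1 N and contact force between pail and scale above 0.5 N and linear speed of pail above 0.05 m/s and (velocity of joint hook above 0.05 m/s or velocity of joint hook below -0.05 m/s)).
It fails at once if the hook is forced down to within 4 mm of its bottom stop (dip over 81 mm) (value of joint hook above 0.081 m).
It fails at once if the jar, the tube or the tub is moved by more than 20 mm (distance of any of jar, tube, tub from where it was at the start of the episode above 0.02 m).
It also fails if it takes over 72 s, if anything falls off the work surface, if the arm or the gripper's body presses on something with over 40 N, if the wrist force passes 120 N, or if a joint passes its speed limit or range.

### The arm

A 6-joint arm with a two-finger parallel gripper is mounted at the origin on the work surface. World frame = base frame: x ahead of the robot, y to its left, z up, the work surface at z = 0. Lengths are in mm, angles in degrees, forces in N, time in s.
With the tool pointing down it reaches from about 350 to 850 mm from the base axis. Payload 8.1 kg.
Tool frame: the origin (TCP) lies between the finger pads; the fingertips stand 22 mm ahead of it and the grasp point (between the pads) lies 3 mm ahead of it; z points along the fingers, y is the direction in which the jaws open and shut (so a half turn about z gives the same grasp; the last joint's range is limited). The gripper opens to 85 mm and grips with 20 to 120 N. Pads are 22 mm wide; open, the fingers measure 114 mm over their backs; the gripper's body (76 mm by 85 mm) begins 54 mm behind the grasp point. The pads swing forward as they close: fully open they stand 13 mm farther back than shut.
Start: joints at [60.596, 7.471, 85.268, -0, 87.261, -4.893], TCP at [248.902, 545.943, 253.292] pointing down, gripper open.
Joint ranges: [-169.43, 169.43], [-51.17, 129.36], [1.28, 143.12], [-76.62, 256.62], [0, 156.53], [-152.29, 152.29]. Speed limits (degrees/s): [136.94, 136.94, 159.86, 180, 180, 180].

### API

Orientations are given as [roll, pitch, yaw] about the fixed x, y, z axes, in that order (R = Rz(yaw) Ry(pitch) Rx(roll)).
In Python, from bench import r gives the robot as it stands.
- The arm moves only by the tool drive_tool, never from a script. Its argument "moves" is a list of rows, each a list of 2 entries, a list of its own where there are three numbers: the shift along the world's x, y, z in mm, then the turn about the world's z in degrees. A call has exactly 8 rows; each row is the pose to reach, as a shift and turn from the pose commanded when the call began; what a row does not reach only later rows make up. A row lasts 1/12 s, in which the tool goes at most 41.7 mm and 7.16 degrees, less where a joint would pass 70% of its speed; a pose out of reach is approached as far as the arm can. A call with a gripper value outside its range is refused whole. "fingers" is the finger opening in mm, from 0 to 85.4, set as the call begins (left out, the last holds). The fingers move at their own pace and stop on an object; "squeeze" is the grip in N (left out, the last holds). Time passes only in rows, so rows that repeat a pose let the fingers close, or fill a call up. It gives the time, the measured TCP pose, the force and the opening at its end, in the units of the state.
- r.sense(): the state, without advancing time (a new reading comes with each control period).
- r.snapshot(name): name is "side" or "top"; returns a dict with "pixels" (420x560x3 uint8, red, green, blue), "camera_matrix" (3x3 intrinsics, pixels), "xyz" and "orientation" of the camera in the world. Camera axes: x right, y down, z forward; pixel columns grow to the right and rows downward; lengths in mm; the calibration is good to about 2 mm. A picture is of the moment at which its call begins. There is no depth.
- r.hand_in(): hands the job in, once; it reports no verdict.
The state is a dict: "time": time; "joint_pos": joint angles; "qd": joint speeds; "joint_efforts": joint torques, N m; "tool_pos": TCP position; "tcp_rot": TCP orientation; "ft_force": force on the tool from outside, world axes, zero at the start; "wrist_torque": the same for the moment, N m; "finger_gap": finger opening in mm.
Only numpy, scipy, OpenCV 4.12 (cv2) and the standard library are available. Lean on these libraries where they do the work, as an engineer would, in place of code of your own. Each camera call takes 0.05 s, during which the arm holds its last target.

## Working session

There is one attempt and no reset: what is moved stays moved. The work goes in short steps, Python scripts to look and compute and a tool call to move; the robot and the scene stay as the last step left them, time stands still between calls to the robot, and variables do not carry over. Pictures are saved under pics/ and viewed, and the job is handed in when it is done.

Besides the shell and the picture viewer there is one more tool, called as name([rows], argument=value, ...), one row to a line, values as JSON. drive_tool: Moves the arm, as the interface text tells. Its arguments: {"type":"object","properties":{"moves":{"type":"array","items":{"type":"array"}},"fingers":{"type":"number"},"squeeze":{"type":"number"}},"required":["moves"]}

```bash
mkdir -p pics; cat > h.py <<'E'
from bench import r
import numpy as np, cv2
from scipy.spatial.transform import Rotation as R
def snap(n,f):
    s=r.snapshot(n); cv2.imwrite('pics/'+f,cv2.cvtColor(s['pixels'],cv2.COLOR_RGB2BGR)); np.savez('pics/'+f[:-4]+'.npz',**{k:np.array(v) for k,v in s.items()}); return s
E
python3 - <<'E'
from h import *
for n in ('side','top'):
    s=snap(n,n+'0.png'); print(n,s['camera_matrix'],s['xyz'],s['orientation'])
print(r.sense())
E
```

```text
side [[405.87372132   0.         275.65804757]
 [  0.         405.87372132 211.53459918]
 [  0.           0.           1.        ]] [ 318.55632656 -662.27412422  744.73117636] [-132.44841153   -0.45544393  -15.8171272 ]
top [[396.58069869   0.         282.16852681]
 [  0.         396.58069869 210.59510494]
 [  0.           0.           1.        ]] [ 392.42968167  -13.07232599 1084.27373553] [-170.98784013   -1.80049266  -89.50922706]
{'time': 0.1, 'joint_pos': array([ 6.05954463e+01,  7.51058859e+00,  8.53234562e+01,  9.72838413e-06,
        8.72644973e+01, -4.89420471e+00]), 'qd': array([-0.03862514, -0.17007143, -0.15662475, -0.0733358 , -0.05470857,
        0.03286974]), 'joint_efforts': array([ 2.31881750e-03, -5.70952821e+01, -5.01940870e+01, -4.47880598e-05,
        8.14846455e-03, -4.94150470e-05]), 'tool_pos': array([248.67003408, 545.51905488, 252.34734437]), 'tcp_rot': array([-1.79901818e+02, -8.41691119e-03,  1.55489643e+02]), 'ft_force': array([ 0.60927767, -0.76223543, -0.25415898]), 'wrist_torque': array([ 0.002037  , -0.01115652, -0.0029822 ]), 'finger_gap': 84.97680768238102}
```

View pics/side0.png

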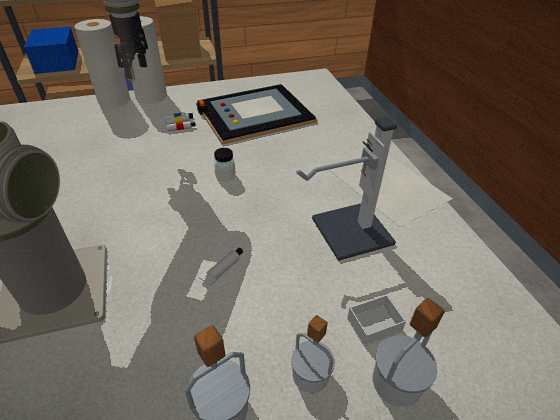

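View pics/top0.png

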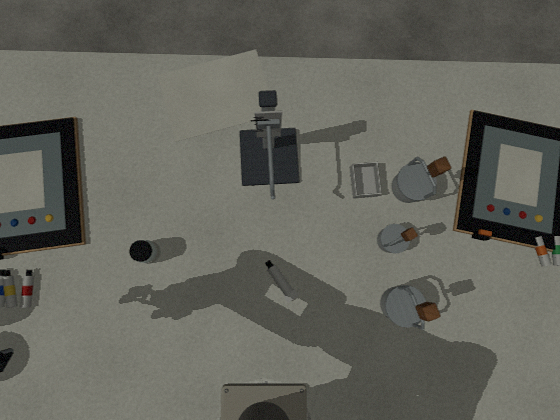

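The side view shows three pails, and the smallest is at about (313,360), which is (397,238) in the top view. The hook tip is at about (303,175) in the side view and (273,197) in the top view. Next I'll zoom in.

```bash
python3 - <<'E'
import cv2,numpy as np
s=cv2.imread('pics/side0.png');t=cv2.imread('pics/top0.png')
def c(i,x,y,w,h,k): return cv2.resize(i[y:y+h,x:x+w],None,fx=k,fy=k,interpolation=cv2.INTER_CUBIC)
cv2.imwrite('pics/z1.png',np.hstack([c(s,270,305,80,100,5),c(t,365,205,80,100,5)]))
cv2.imwrite('pics/z2.png',np.hstack([c(s,290,110,110,155,3.5),c(t,225,80,110,155,3.5)]))
E
```

```text
(no output)
```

View pics/z1.png

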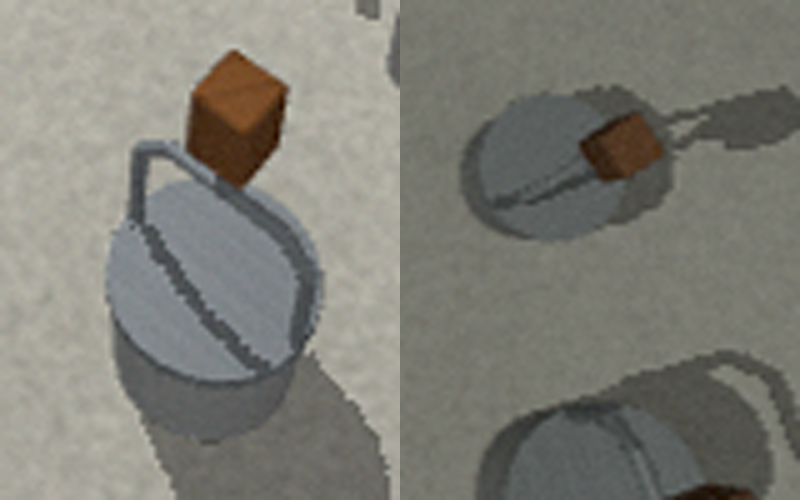

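View pics/z2.png

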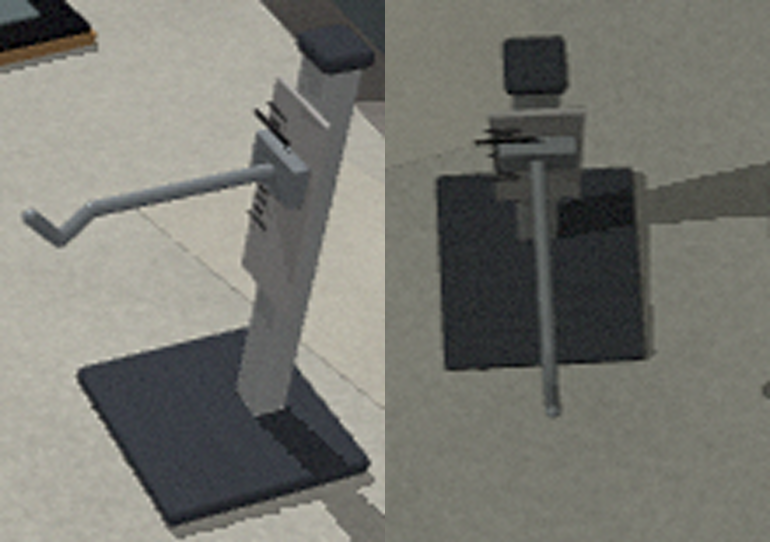

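```bash
cat >> h.py <<'E'
def ld(f):
    d=np.load('pics/'+f+'.npz'); return d
def ray(d,p):
    K=d['camera_matrix'];Rm=R.from_euler('xyz',d['orientation'],degrees=True).as_matrix()
    v=Rm@np.linalg.solve(K,[p[0],p[1],1]); return d['xyz'],v/np.linalg.norm(v)
def onz(d,p,z):
    o,v=ray(d,p); return o+v*(z-o[2])/v[2]
def tri(rs):
    A=np.zeros((3,3));b=np.zeros(3)
    for o,v in rs:
        M=np.eye(3)-np.outer(v,v);A+=M;b+=M@o
    X=np.linalg.solve(A,b); return X,[np.linalg.norm((np.eye(3)-np.outer(v,v))@(X-o)) for o,v in rs]
def proj(d,X):
    K=d['camera_matrix'];Rm=R.from_euler('xyz',d['orientation'],degrees=True).as_matrix()
    c=K@(Rm.T@(np.array(X)-d['xyz'])); return c[:2]/c[2]
E
python3 - <<'E'
from h import *
np.set_printoptions(precision=1,suppress=True)
S=ld('side0');T=ld('top0')
# orange masks
for d,n,roi in ((S,'side',(295,310,335,350)),(T,'top',(395,220,425,250))):
    im=d['pixels'].astype(int); x0,y0,x1,y1=roi
    m=((im[...,0]-im[...,2])>35); q=np.zeros_like(m); q[y0:y1,x0:x1]=m[y0:y1,x0:x1]
    ys,xs=np.nonzero(q); c=(xs.mean(),ys.mean()); print(n,len(xs),c,onz(d,c,162))
    if n=='side': a=ray(d,c)
    else: print(tri([a,ray(d,c)]))
f=lambda x,y:(270+x/5-.4,305+y/5-.4)
cs=np.array([onz(S,f(*p),180)[:2] for p in [(190,97),(237,48),(288,90),(237,134)]])
print('block top side',cs,cs.mean(0)); e=np.diff(np.vstack([cs,cs[:1]]),axis=0); print(np.degrees(np.arctan2(e[:,1],e[:,0])),np.linalg.norm(e,axis=1))
# bail ends on bar z=118: side
print('bar ends side',[onz(S,f(*p),118)[:2] for p in [(137,150),(165,148),(305,262)]])
print('legs',[onz(S,f(*p),60)[:2] for p in [(137,220),(300,345)]])
g=lambda x,y:(365+(x-400)/5-.4,205+y/5-.4)
print('lid top view c',onz(T,g(557,166),60)[:2])
# lid in side: extremes left/right (106,285),(322,285), top 180, bottom 382
print('lid side c',onz(S,f(214,281),60)[:2])
sS=lambda x,y:(290+x/3.5-.35,110+y/3.5-.35); sT=lambda x,y:(225+(x-385)/3.5-.35,80+y/3.5-.35)
b=np.array([onz(S,sS(*p),14)[:2] for p in [(80,373),(173,522),(370,463)]]); print('base side',b, 'c',(b[0]+b[2])/2)
b=np.array([onz(T,sT(*p),14)[:2] for p in [(437,177),(445,369),(648,356),(632,169)]]); print('base top',b,b.mean(0))
e=np.diff(np.vstack([b,b[:1]]),axis=0); print(np.degrees(np.arctan2(e[:,1],e[:,0])))
print('tip',tri([ray(S,sS(28,213)),ray(T,sT(553,410))]))
print('arm V (seat: z~204 underside)',onz(S,sS(62,240),210),'colum end', onz(T,sT(540,165),226), 'tip',onz(T,sT(553,408),230))
E
```

```text
side 368 (np.float64(316.85597826086956), np.float64(328.0869565217391)) [ 484.8 -337.4  162. ]
top 103 (np.float64(410.1067961165049), np.float64(234.0)) [ 487.2 -343.1  162. ]
(array([ 485. , -340.7,  167.5]), [np.float64(1.7269227154915912), np.float64(1.7269227154914226)])
block top side [[ 468.  -336.7]
 [ 488.6 -323.7]
 [ 498.9 -342.6]
 [ 477.9 -353. ]] [ 483.3 -339. ]
[  32.3  -61.5 -153.7  121. ] [24.3 21.5 23.5 19.1]
bar ends side [array([ 460.1, -315.7]), array([ 469.6, -317.5]), array([ 500.7, -369.5])]
legs [array([ 464.3, -310.7]), array([ 504.5, -370.8])]
lid top view c [ 487.3 -341.9]
lid side c [ 483.5 -340.4]
base side [[630.6  61.5]
 [641.7 -94.6]
 [797.1 -80.6]] c [713.9  -9.6]
base top [[790.   76.8]
 [632.2  66.5]
 [645.2 -93.4]
 [799.9 -80.2]] [716.8  -7.6]
[-176.3  -85.3    4.9   93.6]
tip (array([555.5, -17.2, 235.3]), [np.float64(2.061092503344091), np.float64(2.061092503344024)])
arm V (seat: z~204 underside) [576.5 -17.  210. ] colum end [720.7  -7.2 226. ] tip [559.8 -17.6 230. ]
```

drive_tool([
  [[12.5,-35,4],-4],
  [[25,-70,8],-8],
  [[37.5,-105,12],-12],
  [[50,-140,16],-16],
  [[62.5,-175,20],-20],
  [[75,-210,24],-24],
  [[87.5,-245,28],-29],
  [[100,-280,30],-34],
], fingers=60, squeeze=40)

```text
time: 0.77
tool_pos: [349.0, 264.3, 283.5]
tcp_rot: [180.0, 0.0, 121.3]
ft_force: [0.6, 0.3, -0.3]
finger_gap: 60.3
```

drive_tool([
  [[8,-38,0],0],
  [[16,-76,0],0],
  [[24,-114,0],0],
  [[32,-152,0],0],
  [[40,-190,0],0],
  [[48,-228,0],0],
  [[56,-266,0],0],
  [[64,-304,0],0],
])

```text
time: 1.43
tool_pos: [412.6, -40.0, 283.1]
tcp_rot: [180.0, -0.0, 121.5]
ft_force: [1.1, 0.3, 0.1]
finger_gap: 60.1
```

drive_tool([
  [[9,-38,0],0],
  [[18,-76,0],0],
  [[27,-114,0],0],
  [[36,-152,0],0],
  [[45,-190,0],0],
  [[54,-228,0],0],
  [[63,-266,0],0],
  [[72,-302,0],0],
])

```text
time: 2.1
tool_pos: [484.7, -342.2, 282.5]
tcp_rot: [-180.0, -0.0, 121.5]
ft_force: [0.3, 0.0, 0.4]
finger_gap: 59.9
```

```bash
python3 - <<'E'
from h import *
snap('side','side1.png');snap('top','top1.png')
s=r.sense();print(s['time'],s['tool_pos'],s['tcp_rot'],s['joint_pos'],s['finger_gap'])
import cv2
a=cv2.imread('pics/side1.png')[240:420,220:420];b=cv2.imread('pics/top1.png')[150:330,330:530]
cv2.imwrite('pics/z3.png',cv2.resize(np.hstack([a,b]),None,fx=2,fy=2,interpolation=2))
E
```

```text
2.2 [ 484.21809881 -344.42124558  280.36641371] [-1.79874532e+02 -1.55518840e-01  1.21254077e+02] [-4.03264818e+01  6.18933162e+00  8.38400944e+01 -6.99008378e-02
  9.01577694e+01 -7.15808071e+01] 59.81427973309652
```

View pics/z3.png

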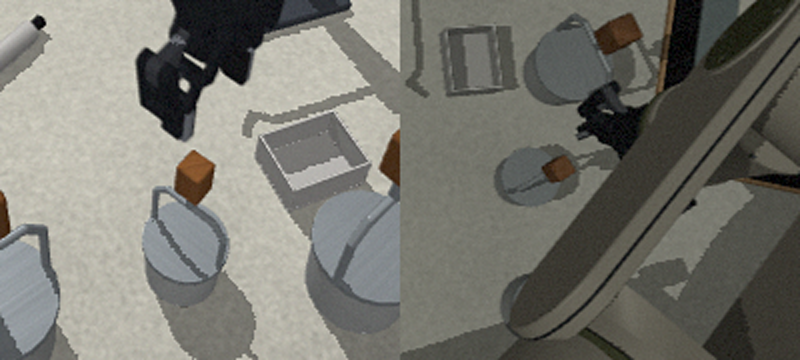

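```bash
python3 - <<'E'
from h import *
s=r.sense();p=s['tool_pos'];print(p)
S=ld('side1');T=ld('top1')
j=R.from_euler('xyz',s['tcp_rot'],degrees=True).as_matrix()[:,1]
for k in (-30,0,30):
    q=p+j*k+[0,0,-22]; print(q,(proj(S,q)-[220,240])*2,(proj(T,q)-[330,150])*2+[400,0])
E
```

```text
[ 484.21809881 -344.42124558  280.36641371]
[ 458.57200412 -359.98638327  258.43210819] [180.16743169 137.84976799] [609.24795645 186.30088898]
[ 484.21809881 -344.42124558  258.36641371] [206.47451908 112.17829754] [593.43893586 161.90447386]
[ 509.8641935  -328.85610789  258.30071924] [231.35623604  87.89775854] [577.76591299 137.71792986]
```

drive_tool([
  [[0,0,-5],0],
  [[0,0,-15],0],
  [[0,0,-30],0],
  [[0,0,-45],0],
  [[0,0,-50],0],
  [[0,0,-50],0],
  [[0,0,-50],0],
  [[0,0,-50],0],
])

```text
time: 2.87
tool_pos: [485.3, -339.8, 234.5]
tcp_rot: [180.0, 0.1, 121.5]
ft_force: [0.4, -0.5, 0.0]
finger_gap: 59.6
```

```bash
python3 - <<'E'
from h import *
snap('side','side2.png');snap('top','top2.png')
s=r.sense();p=s['tool_pos'];print(s['time'],p,s['tcp_rot'])
import cv2
a=cv2.imread('pics/side2.png')[270:390,250:380];b=cv2.imread('pics/top2.png')[180:300,350:480]
cv2.imwrite('pics/z4.png',cv2.resize(np.hstack([a,b]),None,fx=3,fy=3,interpolation=2))
E
```

```text
2.9667 [ 485.41324079 -340.18281177  234.67371173] [1.79959548e+02 1.15262493e-01 1.21506942e+02]
```

View pics/z4.png

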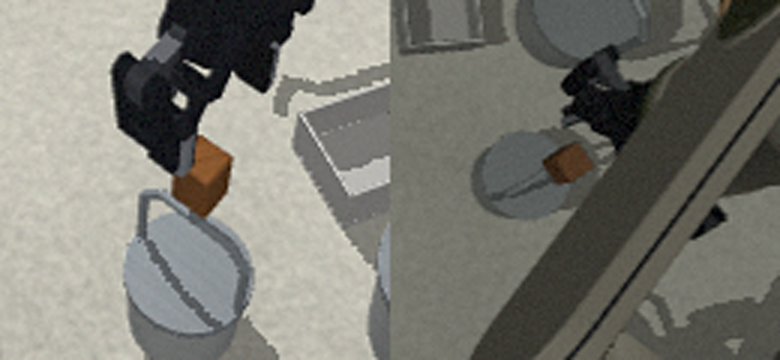

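The fingers straddle the block in both views, so I'll go down and close.

drive_tool([
  [[0,0,-12],0],
  [[0,0,-25],0],
  [[0,0,-38],0],
  [[0,0,-50],0],
  [[0,0,-58],0],
  [[0,0,-62],0],
  [[0,0,-64],0],
  [[0,0,-64],0],
])

```text
time: 3.63
tool_pos: [484.8, -339.9, 168.7]
tcp_rot: [-180.0, -0.0, 121.5]
ft_force: [0.2, 0.7, 0.8]
finger_gap: 60.0
```

```bash
python3 - <<'E'
from h import *
snap('side','side3.png')
s=r.sense();p=s['tool_pos'];print(s['time'],p,s['tcp_rot'],s['ft_force'])
import cv2
a=cv2.imread('pics/side3.png')[270:390,250:380]
cv2.imwrite('pics/z5.png',cv2.resize(a,None,fx=4,fy=4,interpolation=2))
E
```

```text
3.6833 [ 485.02724455 -340.18386225  169.45051341] [1.79996879e+02 1.34934020e-02 1.21488641e+02] [-0.16326051  0.07769481  0.22939223]
```

View pics/z5.png

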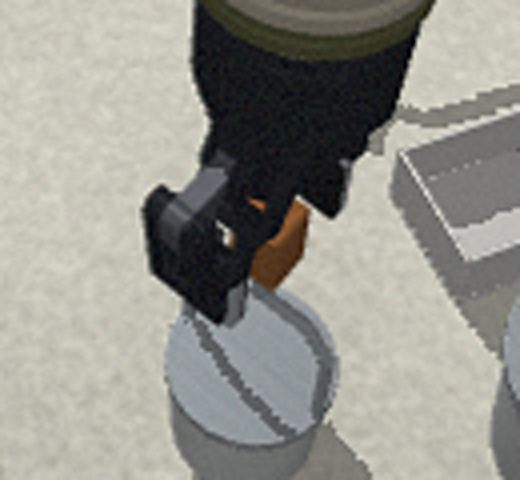

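drive_tool([
  [[0,0,1.5],0],
  [[0,0,1.5],0],
  [[0,0,1.5],0],
  [[0,0,1.5],0],
  [[0,0,1.5],0],
  [[0,0,1.5],0],
  [[0,0,1.5],0],
  [[0,0,1.5],0],
], fingers=15, squeeze=50)

```text
time: 4.35
tool_pos: [485.5, -340.4, 171.8]
tcp_rot: [180.0, 0.1, 121.5]
ft_force: [1.4, 0.3, 5.3]
finger_gap: 23.4
```

```bash
python3 - <<'E'
from h import *
snap('side','side4.png')
s=r.sense();p=s['tool_pos'];print(s['time'],p,s['tcp_rot'],s['ft_force'],s['finger_gap'])
import cv2
a=cv2.imread('pics/side4.png')[270:390,250:380]
cv2.imwrite('pics/z6.png',cv2.resize(a,None,fx=4,fy=4,interpolation=2))
E
```

```text
4.4 [ 485.59327091 -340.39381158  171.89614162] [1.79948116e+02 1.09359252e-01 1.21494627e+02] [1.61065464 0.1565211  5.4479453 ] 23.227387701497516
```

View pics/z6.png

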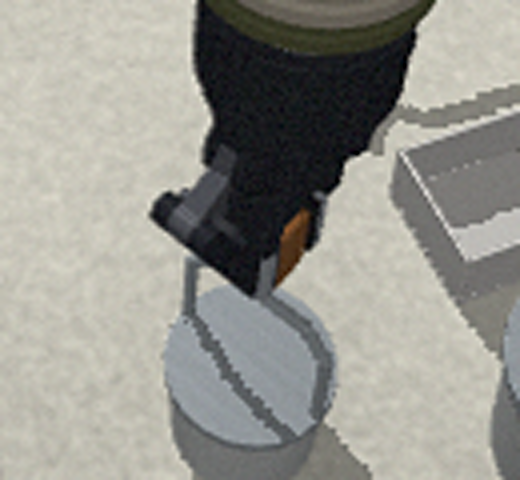

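drive_tool([
  [[0,0,3],0],
  [[0,0,12],0],
  [[0,0,28],0],
  [[0,0,48],0],
  [[0,0,70],0],
  [[0,0,92],0],
  [[0,0,112],0],
  [[0,0,127],0],
], squeeze=70)

```text
time: 5.07
tool_pos: [484.7, -340.1, 299.6]
tcp_rot: [-180.0, 0.0, 121.5]
ft_force: [-0.5, 0.1, -3.3]
finger_gap: 23.0
```

drive_tool([
  [[0,4,5],0],
  [[0,14,5],-2],
  [[0,30,5],-5],
  [[0,50,5],-8],
  [[0,70,5],-12],
  [[0,90,5],-16],
  [[0,110,5],-20],
  [[0,130,5],-24],
])

```text
time: 5.73
tool_pos: [484.1, -208.6, 301.4]
tcp_rot: [-179.9, -0.1, 97.3]
ft_force: [-0.4, 0.3, -2.7]
finger_gap: 23.0
```

drive_tool([
  [[0,22,0],-2],
  [[0,46,0],-3],
  [[0,72,0],-3],
  [[0,100,0],-3],
  [[0,128,0],-3],
  [[0,152,0],-3],
  [[0,172,0],-3],
  [[0,184,0],-3],
])

```text
time: 6.4
tool_pos: [484.0, -23.8, 301.7]
tcp_rot: [-179.9, -0.1, 94.6]
ft_force: [1.0, 0.1, -3.8]
finger_gap: 22.6
```

drive_tool([
  [[0,6,0],0],
  [[0,8,0],0],
  [[0,8,0],0],
  [[0,8,0],0],
  [[0,8,0],0],
  [[0,8,0],0],
  [[0,8,0],0],
  [[0,8,0],0],
])

```text
time: 7.07
tool_pos: [484.9, -18.5, 302.8]
tcp_rot: [-180.0, 0.0, 94.4]
ft_force: [0.2, 0.4, -3.5]
finger_gap: 22.8
```

```bash
python3 - <<'E'
from h import *
snap('side','side5.png');snap('top','top5.png')
s=r.sense();p=s['tool_pos'];print(s['time'],p,s['tcp_rot'],s['ft_force'],s['finger_gap'],s['wrist_torque'])
import cv2
a=cv2.imread('pics/side5.png')[110:290,220:400];b=cv2.imread('pics/top5.png')[80:260,190:370]
cv2.imwrite('pics/z7.png',cv2.resize(np.hstack([a,b]),None,fx=2.2,fy=2.2,interpolation=2))
E
```

```text
7.1667 [484.91308108 -18.28332563 302.79337152] [-1.79999253e+02 -3.10251647e-05  9.44664912e+01] [-0.32106074 -0.34845455 -4.60031253] 23.253124665497523 [-0.02674144 -0.05623484 -0.00145733]
```

View pics/z7.png

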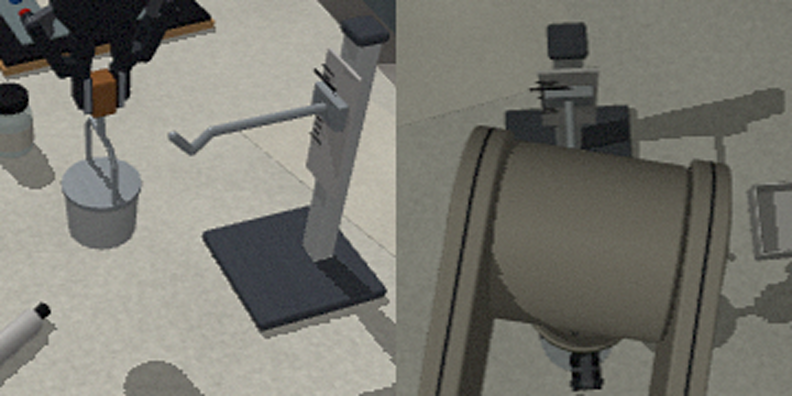

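```bash
python3 - <<'E'
from h import *
S=ld('side5'); im=S['pixels'][:,:,::-1].copy()
s=r.sense();p=s['tool_pos'];yaw=np.radians(s['tcp_rot'][2]-90)
x=np.array([np.cos(yaw),np.sin(yaw),0]);y=np.array([-x[1],x[0],0])
bar=p-[0,0,53.9]
k=6;x0,y0=240,130;c=cv2.resize(im[y0:y0+100,x0:x0+130],None,fx=k,fy=k,interpolation=cv2.INTER_CUBIC)
def dot(X,col):
    q=(proj(S,X)-[x0,y0]+.5)*k; cv2.circle(c,tuple(int(v) for v in q),2,col,-1); return q
for t in (-24,0,24): dot(bar+y*t,(0,0,255))
for a in (-12,12):
  for b in (-12,12): dot(bar+x*a+y*b+[0,0,62],(0,255,0)); 
for a in np.linspace(0,6.28,24): dot(bar-[0,0,58]+39*(x*np.cos(a)+y*np.sin(a)),(255,0,0))
o=np.array([715.3,-8.5,0]);th=np.radians(4.5);xs=np.array([np.cos(th),np.sin(th),0]);
seat=np.array([575.7,-18.3,220])
dot(seat,(0,0,255));dot(seat-20*xs+[0,0,15.7],(0,255,0));dot(seat-[0,0,16.3],(255,0,255));dot(seat+20*xs+[0,0,11.7],(0,255,0));dot(seat+120*xs+[0,0,11.7],(0,255,0))
cv2.imwrite('pics/z8.png',c)
E
```

```text
(no output)
```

View pics/z8.png

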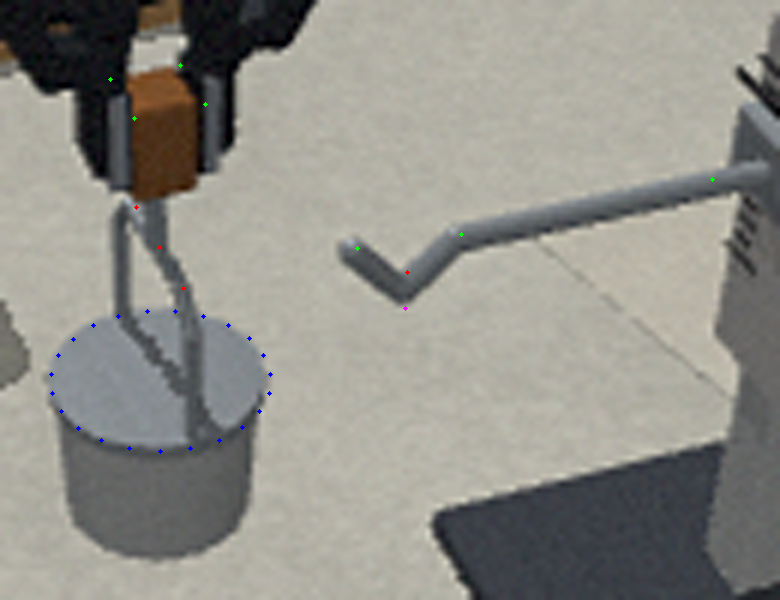

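drive_tool([
  [[4,0,1],0],
  [[12,0.5,1],0],
  [[24,1,1],0],
  [[36,1.5,1],0],
  [[48,2,1],0],
  [[60,2,1],0],
  [[70,2.5,1],0],
  [[76,2.5,1],0],
])

```text
time: 7.83
tool_pos: [562.3, -15.4, 303.4]
tcp_rot: [180.0, -0.0, 94.5]
ft_force: [0.1, -0.8, -3.3]
finger_gap: 22.9
```

drive_tool([
  [[4,0,0],0],
  [[8,0,0],0],
  [[12,0,0],0],
  [[14,0,0],0],
  [[14,0,0],0],
  [[14,0,0],0],
  [[14,0,0],0],
  [[14,0,0],0],
])

```text
time: 8.5
tool_pos: [574.7, -15.6, 303.9]
tcp_rot: [180.0, 0.0, 94.5]
ft_force: [0.6, -0.4, -4.0]
finger_gap: 23.0
```

```bash
cat > look.py <<'E'
from h import *
import sys
n=sys.argv[1]
S=snap('side','side%s.png'%n)
s=r.sense();p=s['tool_pos'];print(s['time'],p,s['tcp_rot'],s['ft_force'],s['wrist_torque'],s['finger_gap'])
im=cv2.cvtColor(S['pixels'],cv2.COLOR_RGB2BGR)
k=6;x0,y0=275,130;c=cv2.resize(im[y0:y0+100,x0:x0+130],None,fx=k,fy=k,interpolation=cv2.INTER_CUBIC)
cv2.imwrite('pics/l%s.png'%n,c)
E
python3 look.py 6
```

```text
8.55 [574.73077239 -15.57374282 303.89515343] [1.79993889e+02 1.43098457e-03 9.44864959e+01] [-0.27346227 -0.19178763 -4.03471871] [-0.03040719  0.02951208 -0.02427872] 23.24843339761639
```

View pics/l6.png

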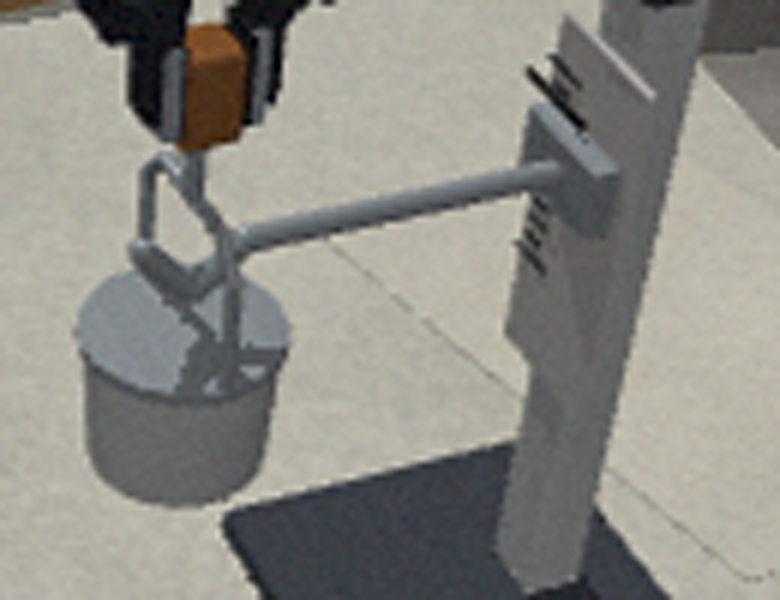

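drive_tool([
  [[0,0,-2],0],
  [[0,0,-5],0],
  [[0,0,-9],0],
  [[0,0,-13],0],
  [[0,0,-17],0],
  [[0,0,-20],0],
  [[0,0,-22],0],
  [[0,0,-23],0],
])

```text
time: 9.22
tool_pos: [574.7, -15.5, 280.2]
tcp_rot: [-180.0, -0.0, 94.5]
ft_force: [-0.5, -0.3, -4.3]
finger_gap: 22.8
```

```bash
python3 look.py 7
```

```text
9.2667 [574.72678541 -15.54080795 280.23579297] [-1.79960259e+02 -8.45691732e-03  9.44891985e+01] [ 0.11877135  0.01438364 -4.37696927] [-0.02498636 -0.0081293   0.0576369 ] 23.098817421566277
```

View pics/l7.png

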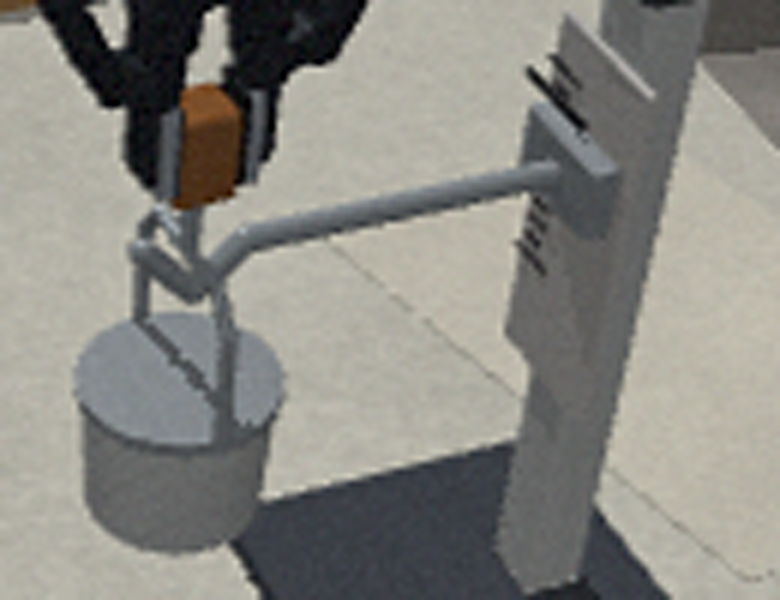

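The bar is over the V, inside the hook tip at (140,245). From here I'll lower slowly.

drive_tool([
  [[0,0,-1],0],
  [[0,0,-2],0],
  [[0,0,-3],0],
  [[0,0,-4],0],
  [[0,0,-5],0],
  [[0,0,-6],0],
  [[0,0,-7],0],
  [[0,0,-8],0],
])

```text
time: 9.93
tool_pos: [575.0, -15.5, 272.8]
tcp_rot: [180.0, 0.0, 94.5]
ft_force: [0.4, 0.7, -2.8]
finger_gap: 23.0
```

drive_tool([
  [[0,0,-0.5],0],
  [[0,0,-1],0],
  [[0,0,-1.5],0],
  [[0,0,-2],0],
  [[0,0,-2.5],0],
  [[0,0,-3],0],
  [[0,0,-3.5],0],
  [[0,0,-4],0],
])

```text
time: 10.6
tool_pos: [574.9, -15.5, 268.8]
tcp_rot: [180.0, 0.0, 94.5]
ft_force: [0.3, 0.2, -2.4]
finger_gap: 23.3
```

```bash
python3 look.py 8
```

```text
10.65 [574.91548531 -15.54919935 268.67332325] [1.79997631e+02 4.00605421e-05 9.44900094e+01] [ 0.87604717  0.13923183 -3.33922862] [-0.03713822 -0.11655705 -0.0633173 ] 22.868808481562823
```

View pics/l8.png

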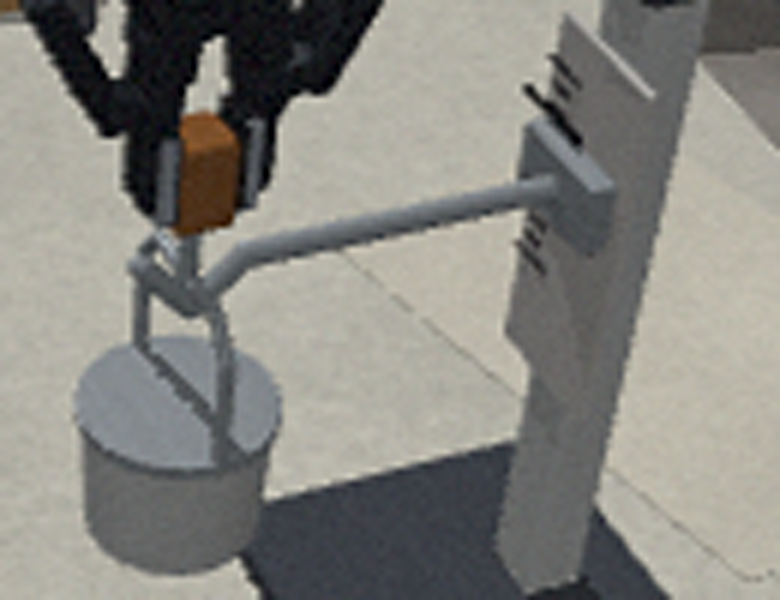

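drive_tool([
  [[0,0,-1],0],
  [[0,0,-2],0],
  [[0,0,-3],0],
  [[0,0,-4],0],
  [[0,0,-5],0],
  [[0,0,-6],0],
  [[0,0,-7],0],
  [[0,0,-8],0],
])

```text
time: 11.32
tool_pos: [574.9, -15.6, 260.8]
tcp_rot: [180.0, 0.0, 94.5]
ft_force: [0.8, 0.4, -1.5]
finger_gap: 22.9
```

drive_tool([
  [[0,0,-1],0],
  [[0,0,-2],0],
  [[0,0,-3],0],
  [[0,0,-4],0],
  [[0,0,-5],0],
  [[0,0,-6],0],
  [[0,0,-7],0],
  [[0,0,-7],0],
])

```text
time: 11.98
tool_pos: [574.9, -15.5, 253.6]
tcp_rot: [-180.0, -0.0, 94.5]
ft_force: [0.5, -0.1, -1.2]
finger_gap: 22.9
```

```bash
cat > avg.py <<'E'
from h import *
import sys
F=[];G=[]
for i in range(int(sys.argv[1])):
    r.snapshot('side'); s=r.sense(); F.append(s['ft_force']);G.append(s['wrist_torque'])
F=np.array(F);print(s['time'],s['tool_pos'],'F',F.mean(0),F.std(0)/len(F)**.5,'M',np.mean(G,0))
E
python3 avg.py 24; python3 look.py 9
```

```text
13.1833 [574.92751212 -15.55385293 253.81603992] F [ 1.07103056 -0.02244605 -0.92755553] [0.12014732 0.09925811 0.11717577] M [ 3.22885240e-03 -2.29034195e-01  1.60525776e-04]
13.2333 [574.92736105 -15.57832523 253.78575072] [1.79999357e+02 2.69683333e-04 9.44887532e+01] [ 1.24171455  0.06675192 -0.46665024] [ 0.00433082 -0.24049353 -0.03088721] 23.019435109187416
```

View pics/l9.png

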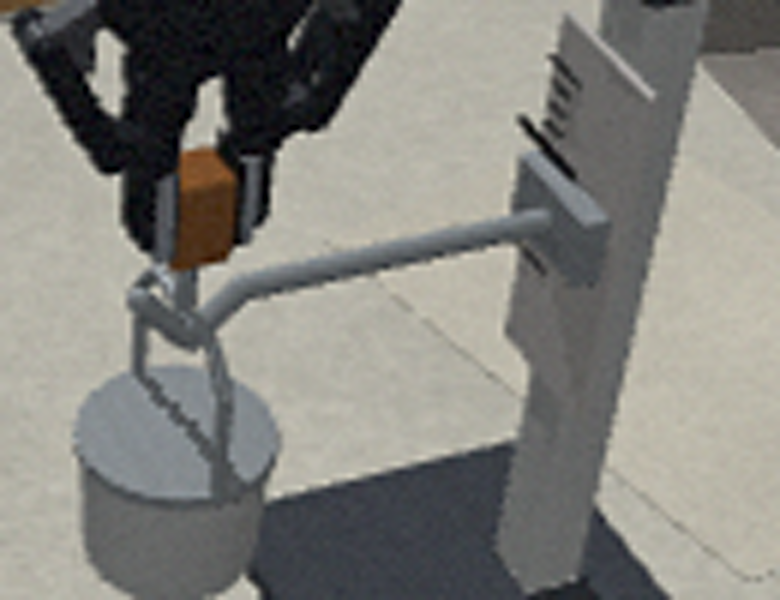

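drive_tool([
  [[0.2,0,0],0],
  [[0.4,0,0],0],
  [[0.6,0,0],0],
  [[0.8,0,0],0],
  [[1,0,0],0],
  [[1.2,0,0],0],
  [[1.4,0,0],0],
  [[1.5,0,0],0],
])

```text
time: 13.9
tool_pos: [576.4, -15.5, 253.7]
tcp_rot: [-180.0, -0.0, 94.5]
ft_force: [0.5, 0.7, -1.4]
finger_gap: 22.8
```

```bash
python3 avg.py 24
```

```text
15.1 [576.41417368 -15.57005747 253.79127797] F [ 0.6426123   0.27055144 -1.35354954] [0.09927714 0.10120949 0.09322576] M [ 0.03443338 -0.15340959 -0.00764839]
```

drive_tool([
  [[0.2,0,-0.5],0],
  [[0.4,0,-1],0],
  [[0.6,0,-1.5],0],
  [[0.8,0,-2],0],
  [[1,0,-2.5],0],
  [[1.2,0,-3],0],
  [[1.4,0,-3.5],0],
  [[1.5,0,-4],0],
])

```text
time: 15.77
tool_pos: [577.3, -15.5, 249.4]
tcp_rot: [-179.9, -0.0, 94.5]
ft_force: [-4.2, -0.1, -1.3]
finger_gap: 23.1
```

```bash
python3 avg.py 30
```

```text
17.2667 [577.41244631 -15.54004824 249.53222887] F [-5.09379252  0.03584559 -0.78539561] [0.09236282 0.08655397 0.09936368] M [0.01695507 1.08817888 0.01257365]
```

drive_tool([
  [[-0.1,0,0],0],
  [[-0.2,0,0],0],
  [[-0.3,0,0],0],
  [[-0.4,0,0],0],
  [[-0.5,0,0],0],
  [[-0.5,0,0],0],
  [[-0.5,0,0],0],
  [[-0.5,0,0],0],
])

```text
time: 17.93
tool_pos: [577.3, -15.5, 249.8]
tcp_rot: [-180.0, -0.0, 94.5]
ft_force: [-5.5, 0.3, -0.8]
finger_gap: 22.7
```

```bash
python3 avg.py 30; python3 look.py 10
```

```text
19.4333 [577.329982   -15.54431187 249.77344761] F [-5.03360299  0.26132266 -0.8355718 ] [0.08194116 0.08808822 0.10927977] M [ 0.05517429  1.0562847  -0.0018495 ]
19.4833 [577.3614602  -15.54660296 249.77754849] [-1.79992860e+02 -1.12546740e-03  9.44903109e+01] [-4.75569763  0.41813153 -0.52987985] [0.07476408 1.04913033 0.04394009] 23.111576370283263
```

View pics/l10.png

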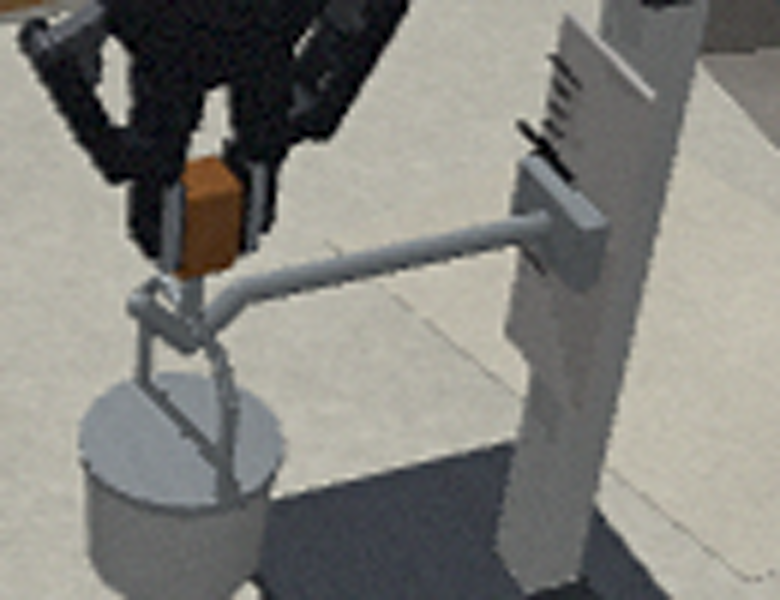

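drive_tool([
  [[-0.1,0,0],0],
  [[-0.2,0,0],0],
  [[-0.3,0,0],0],
  [[-0.4,0,0],0],
  [[-0.5,0,0],0],
  [[-0.5,0,0],0],
  [[-0.5,0,0],0],
  [[-0.5,0,0],0],
])

```text
time: 20.15
tool_pos: [577.1, -15.6, 249.9]
tcp_rot: [180.0, 0.0, 94.5]
ft_force: [-2.3, 0.6, -0.6]
finger_gap: 22.7
```

```bash
python3 avg.py 20
```

```text
21.15 [577.00507721 -15.58976496 249.87367288] F [-1.090308    0.215588   -0.79831043] [0.17915724 0.10820048 0.11245839] M [0.06585709 0.23015526 0.00445311]
```

drive_tool([
  [[-0.1,0,-0.5],0],
  [[-0.2,0,-1],0],
  [[-0.2,0,-1.5],0],
  [[-0.2,0,-2],0],
  [[-0.2,0,-2.5],0],
  [[-0.2,0,-3],0],
  [[-0.2,0,-3.5],0],
  [[-0.2,0,-4],0],
])

```text
time: 21.82
tool_pos: [576.9, -15.6, 245.9]
tcp_rot: [180.0, 0.0, 94.5]
ft_force: [2.5, 0.7, -0.5]
finger_gap: 22.7
```

```bash
python3 avg.py 30
```

```text
23.3167 [576.76092566 -15.5311576  245.83389541] F [ 3.02768335  0.07688122 -0.38513579] [0.13245061 0.10935147 0.08835041] M [ 0.00597216 -0.61399203 -0.01663457]
```

drive_tool([
  [[0.1,0,-0.5],0],
  [[0.15,0,-1],0],
  [[0.2,0,-1.5],0],
  [[0.2,0,-2],0],
  [[0.2,0,-2.5],0],
  [[0.2,0,-3],0],
  [[0.2,0,-3.5],0],
  [[0.2,0,-3.5],0],
])

```text
time: 23.98
tool_pos: [576.8, -15.6, 242.1]
tcp_rot: [-180.0, -0.0, 94.5]
ft_force: [2.5, 0.6, -0.8]
finger_gap: 22.8
```

```bash
python3 avg.py 50
```

```text
26.4833 [576.86972602 -15.53485847 242.25264516] F [ 1.86239515 -0.15486319 -0.01013331] [0.08501698 0.0632941  0.06514549] M [-0.03153233 -0.41162845  0.00322164]
```

drive_tool([
  [[0.1,0,-0.2],0],
  [[0.15,0,-0.4],0],
  [[0.15,0,-0.6],0],
  [[0.15,0,-0.8],0],
  [[0.15,0,-0.8],0],
  [[0.15,0,-0.8],0],
  [[0.15,0,-0.8],0],
  [[0.15,0,-0.8],0],
])

```text
time: 27.15
tool_pos: [577.0, -15.6, 241.5]
tcp_rot: [-180.0, -0.0, 94.5]
ft_force: [0.6, -0.8, 1.2]
finger_gap: 23.2
```

```bash
python3 avg.py 40; python3 look.py 11
```

```text
29.15 [577.0465386  -15.57125621 241.47840961] F [-0.16877712  0.1811523   0.04091455] [0.10794248 0.06748737 0.0843083 ] M [-0.01017548  0.04337619  0.00410466]
29.2 [577.0370035  -15.52394452 241.47557489] [-1.79996518e+02 -1.39601931e-03  9.44915113e+01] [-0.63618084 -0.00149528 -0.10379596] [ 0.03993821  0.068942   -0.01632676] 22.836338224101645
```

View pics/l11.png

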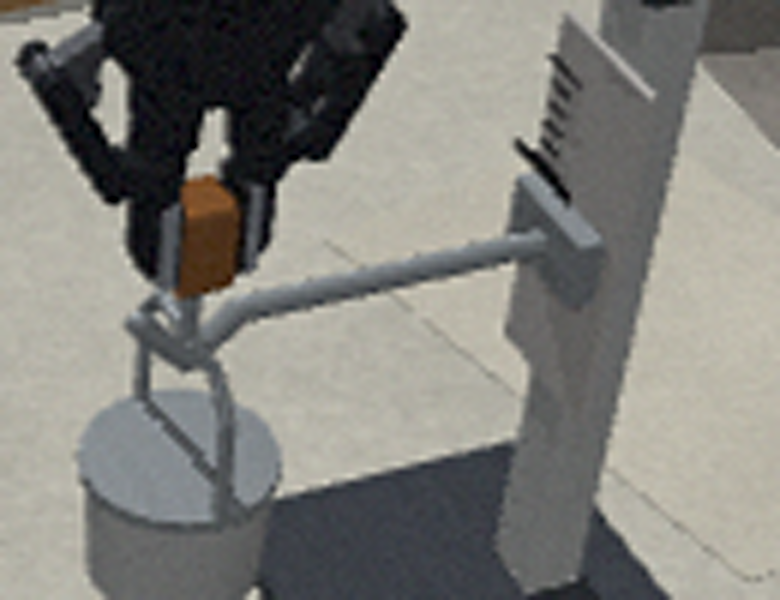

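The forces on the tool are near zero in every axis, so I'll ease the squeeze and then open.

drive_tool([
  [[0,0,0],0],
  [[0,0,0],0],
  [[0,0,0],0],
  [[0,0,0],0],
  [[0,0,0],0],
  [[0,0,0],0],
  [[0,0,0],0],
  [[0,0,0],0],
], squeeze=20)

```text
time: 29.87
tool_pos: [577.1, -15.6, 241.5]
tcp_rot: [180.0, -0.0, 94.5]
ft_force: [-0.4, -0.5, 0.5]
finger_gap: 23.0
```

```bash
python3 avg.py 30
```

```text
31.3667 [577.03294664 -15.55858167 241.47906025] F [-0.76565051  0.06220766 -0.03218399] [0.10582514 0.08330177 0.09635183] M [0.00779549 0.15657952 0.00888803]
```

drive_tool([
  [[0,0,0],0],
  [[0,0,0],0],
  [[0,0,0],0],
  [[0,0,0],0],
  [[0,0,0],0],
  [[0,0,0],0],
  [[0,0,0],0],
  [[0,0,0],0],
], fingers=50)

```text
time: 32.03
tool_pos: [577.1, -15.5, 241.5]
tcp_rot: [180.0, 0.0, 94.5]
ft_force: [0.7, -0.0, -0.2]
finger_gap: 49.8
```

```bash
python3 avg.py 15; python3 look.py 12
```

```text
32.7833 [577.0501401  -15.55705558 241.49106299] F [-0.2730596   0.11758357 -0.20696846] [0.13137936 0.12079145 0.09856566] M [-0.00013726 -0.00622408 -0.00049188]
32.8333 [577.04338211 -15.55495744 241.47212429] [-1.79997287e+02 -1.30476928e-03  9.44903717e+01] [ 0.11295757  0.13684386 -0.36116962] [ 0.01607231  0.02821687 -0.00264393] 50.07970323995826
```

View pics/l12.png

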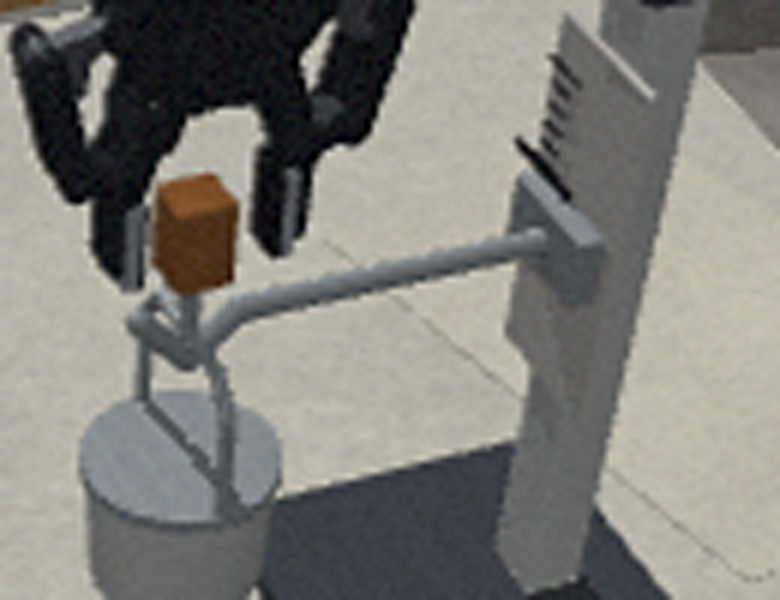

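drive_tool([
  [[0,0,0],0],
  [[0,0,0],0],
  [[0,0,0],0],
  [[0,0,2],0],
  [[0,0,5],0],
  [[0,0,9],0],
  [[0,0,14],0],
  [[0,0,20],0],
], fingers=75)

```text
time: 33.5
tool_pos: [577.0, -15.5, 262.0]
tcp_rot: [-180.0, 0.0, 94.5]
ft_force: [0.6, -1.0, -0.4]
finger_gap: 75.0
```

drive_tool([
  [[0,0,8],0],
  [[0,0,18],0],
  [[0,0,30],0],
  [[0,0,42],0],
  [[0,0,54],0],
  [[0,0,66],0],
  [[0,0,74],0],
  [[0,0,80],0],
])

```text
time: 34.17
tool_pos: [577.4, -15.6, 343.4]
tcp_rot: [179.9, 0.0, 94.5]
ft_force: [0.1, -0.0, -0.3]
finger_gap: 75.0
```

drive_tool([
  [[-10,0,0],0],
  [[-24,0,0],0],
  [[-40,0,0],0],
  [[-58,0,0],0],
  [[-76,0,0],0],
  [[-90,0,0],0],
  [[-100,0,0],0],
  [[-100,0,0],0],
])

```text
time: 34.83
tool_pos: [475.8, -15.5, 341.9]
tcp_rot: [180.0, 0.0, 94.5]
ft_force: [-0.6, -0.6, 0.4]
finger_gap: 74.9
```

```bash
python3 look.py 13; python3 - <<'E'
from h import *
fr=[r.snapshot('side')['pixels'].astype(float) for _ in range(24)]
def ob(im):
    m=(im[...,0]-im[...,2])>35; q=np.zeros_like(m); q[140:200,290:325]=m[140:200,290:325]; y,x=np.nonzero(q); return x.mean(),y.mean(),len(x)
o=np.array([ob(f) for f in fr]);print(o.mean(0),o.std(0),np.ptp(o,axis=0)); print(o[:,0].round(2),o[:,1].round(2))
snap('top','top13.png'); print(r.sense()['time'])
E
```

```text
34.8833 [476.68439333 -15.54460026 341.84161606] [1.79965689e+02 7.04368843e-03 9.44823390e+01] [ 0.97882988 -0.28600476 -0.02687295] [ 0.04825132  0.0377654  -0.00114236] 75.27493654524987
[307.09444575 168.25521039 237.91666667] [0.01743347 0.02729756 0.90905934] [0.05548788 0.12038883 3.        ]
[307.1  307.08 307.1  307.1  307.11 307.09 307.08 307.08 307.08 307.1
 307.13 307.08 307.08 307.11 307.08 307.08 307.08 307.11 307.11 307.12
 307.08 307.08 307.11 307.12] [168.28 168.24 168.28 168.26 168.26 168.21 168.24 168.24 168.24 168.24
 168.26 168.24 168.28 168.26 168.28 168.24 168.24 168.26 168.22 168.23
 168.24 168.33 168.32 168.22]
36.1333
```

View pics/side13.png

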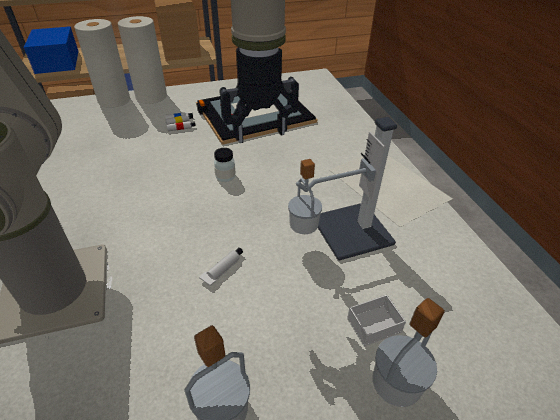

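View pics/l13.png

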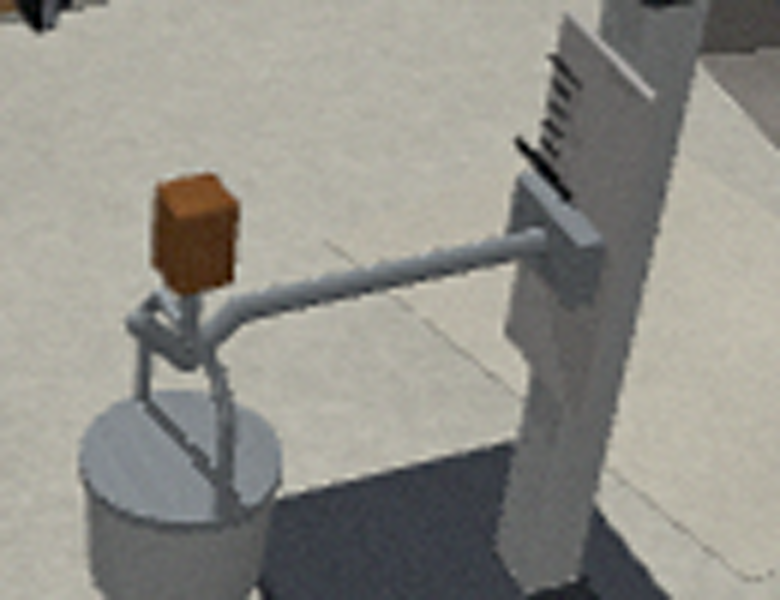

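The pail hangs still: the block stays near pixel (307.1,168.2) with only 0.1 px of variation. The jar, tube and tub are where they were, and the arm is clear.

```bash
python3 -c "
from h import *
print(r.hand_in())"
```

```text
the job is handed in; nothing more can be done
None
```

I hung the smallest pail on the spring scale's hook and handed the job in at about 36 s. No verdict was reported.

**What I did:** I gripped the pail by its wooden block, turned it about 27° to line the bail up with the hook, and threaded the bail over the tip. I then lowered it about 32 mm in small steps until the tool felt almost no load (vertical force 0.0 ± 0.1 N), and opened the fingers. While it hung from the gripper I read about 3.8 N, roughly 0.39 kg.

**Last checks:**
- **Stillness:** the block moved only about 0.1 px over 24 frames (1.2 s). At release the hook did not visibly stir in the pictures; I had no direct reading of its speed.
- **Upright:** the pail tipped slightly as it was released, about 0.05 rad by eye against the 0.2 rad limit.
- **Bystanders:** the jar, tube and tub look unmoved by eye in the side picture; I did not measure them.
- **Arm:** it is well clear and touching nothing.

**What didn't go smoothly:**
- While lowering, the bar pressed sideways against the hook's V with up to about 5 N. I shifted the tool a few tenths of a millimetre at a time to bring that down.
- I read nearly zero sideways force before easing the grip, and about 0.8 N just before opening.
- The two cameras disagreed by 2–5 mm on positions, so I averaged them, then relied on the side view and the force readings at the hook.

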